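Caliper a turned column plug

TASK

Measure the barrel of the round turned end plug with the digital caliper: bring the caliper to the plug and set it down flat on the bench with its open jaws astride the barrel, let go, then take hold of it again across the two jaws and press them gently shut until both bear on the barrel. Leave the caliper lying flat, closed on the plug for reading, and let go of it; the plug stays standing where it is and the other things are left alone.

Things in the scene. Friction and masses are not known exactly. Their poses are not given: they have to be found in the camera images.
- housing_mid (a point): Loose steel digital caliper, 0.29 kg, flat on its back: beam 238x18x5 mm, slider with grey housing 74 (x) x 38 (y) mm, top 16 mm above bench, to be pinched across y (7-16 mm up); lifting it carries the caliper. Point: middle of housing, 8 mm up, 56 mm in +x of the moving jaw's face, 43 mm in -y of mid-jaw. Caliper axes: x along beam, fixed jaw to tail (opening); y to the long jaws' tips; z up.
- fixed_jaw: Fixed long jaw, one piece with the beam, at its head. Origin: middle of its measuring face (faces +x), 40 mm in y from the beam's middle line, 3.5 mm above the bench; axes as the caliper's. Metal 12 mm wide (x -12 to 0) from the beam to y +16 mm, then 7 mm wide to the tip at y +30; 7 mm thick, underside on the bench. Short bore jaws stick out on the beam's other side.
- moving_jaw: Moving long jaw, one piece with the slider, mirror image of the fixed jaw: metal from x 0 to +12 mm, 7 mm thick. Origin: middle of its measuring face (faces -x), opposite the fixed jaw's origin; same axes. Its outer side is free for a finger at y = 0: the slider's housing and frame begin 24 mm nearer the beam.
- slider (a joint): Caliper opening: gap between the measuring faces in m, 0 shut, at most 0.12, 0.040 to 0.046 at the start. It stays where left (1 N friction), so it can be carried open. The loose caliper slides along if one jaw alone is pushed: squeeze both jaws together from their outer sides (opening + 24 mm over all). Right measuring force on the part: 3 to 25 N.
- plug_mid (a point): Part to measure: round turned stainless end plug, 0.17 kg, standing loose on the bench: plain barrel 28 mm diameter, 32 mm high, thin black sealing ring near its top, narrow threaded stub 14 mm diameter, 12 mm high, on top (44 mm in all). Point on its axis, half-way up (22 mm above the bench); z up. It stands left or right of the caliper.
- hex_mid (a point): Hexagonal stainless end fitting, 34 mm across flats, 24 mm high, with a 22 mm round boss on top (32 mm in all), on the other side of the caliper from the plug. Not to be measured: leave alone. Point on its axis, half-way up.
- vial_mid (a point): Small amber glass jar, 48 mm in diameter, 85 mm high, black cap, standing beyond the caliper; leave alone. Point on its axis, half-way up.
- wrench_grip (a point): Steel wrench 170 mm long lying crosswise beyond the caliper; leave alone. Point on its handle.
Things that resemble listed ones, but are neither listed nor needed, are in the scene too. What is shaped like the part that bears plug_mid but purple or red is not meant.

How it is judged:
By the outcome, as a careful person would: the job done as asked, in the order asked, and still so for the second after the job is handed in, with the robot touching nothing.
It also fails if it takes over 64 s, if anything falls off the work surface, if the arm or the gripper's body presses on something with over 40 N, if the wrist force passes 120 N, or if a joint passes its speed limit or range.

ROBOT

A 6-joint arm with a two-finger parallel gripper is mounted at the origin on the work surface. World frame = base frame: x ahead of the robot, y to its left, z up, the work surface at z = 0. Lengths are in mm, angles in rad, forces in N, time in s.
With the tool pointing down it reaches from about 300 to 775 mm from the base axis. Payload 14.6 kg.
Tool frame: the origin (TCP) lies on the centre line of the jaws, within the pads' length; the fingertips stand 17 mm ahead of it and the grasp point (between the pads) lies 2 mm behind it (manip.tip_extent is the z of the fingertips in the tool frame, in mm); z points along the fingers, y is the line along which they close (so a half turn about z gives the same grasp; the last joint's range is limited). The gripper opens to 94 mm and grips with 3 to 60 N. Pads are 16 mm wide; open, the fingers measure 119 mm over their backs; the gripper's body (75 mm by 177 mm) begins 78 mm behind the grasp point.
Start: joints at [-1.268, 0.3, 1.521, -0, 1.321, -0.067], TCP at [198.778, -512.812, 187.346] pointing down, gripper open.
Joint ranges: [-3.03, 3.03], [-0.79, 2.21], [0.23, 2.52], [-1.04, 4.18], [0, 3.07], [-2.55, 2.55]. Speed limits (rad/s): [2.22, 2.22, 2.57, 3.14, 3.14, 3.14].

INTERFACE

Orientations are given as a unit quaternion [x, y, z, w].
In Python, from bench import manip gives the robot as it stands.
- The arm moves only by the shell command python3 -m crank 'ROWS' [FORCE]. ROWS is JSON, a list that holds one entry, the list of rows, each a list of 7 numbers: the shift along the tool's x, y, z as a fraction of full scale, then the turn, a rotation vector about the tool's x, y, z as a fraction of full scale, then the opening, from 0 (shut) to 1 (fully open). A call has exactly 10 rows; each row is the pose to reach, as a shift and turn from the pose commanded when the call began, along the tool's axes at that moment; what a row does not reach only later rows make up. Full scale, the value 1, is 200 mm for a shift and 90 degrees for a turn. A row lasts 1/8 s, in which the tool goes at most 62.5 mm and 10.7 degrees, less where a joint would pass 70% of its speed; a pose out of reach is approached as far as the arm can. A call with a number of a shift or a turn outside -1 to 1 is refused whole. A call with a gripper value outside its range is refused whole. The fingers move at their own pace and stop on an object; FORCE is the grip in N (left out, the last holds). Time passes only in rows, so rows that repeat a pose let the fingers close, or fill a call up. It gives the time, the measured TCP pose, the force, the opening and the grip force at its end, in the units of the state.
- manip.read_state(): the state, without advancing time (a new reading comes with each control period).
- manip.grab_frame(name): name is "scene" or "top"; returns a dict with "img" (480x640x3 uint8, red, green, blue), "range_z" (480x640 float32, mm along the optical axis (not along the pixel's ray), 0 where there is no reading), "vfov" (degrees; the focal length in pixels is half the picture's height over the tangent of half this angle, whatever the lens; pixels are square), "cx", "cy" (the principal point, pixels), "k1" (the pictures are not rectified: a ray, as slopes to the right and down, at radius r is drawn at 1 + k1 r^2 times it, then the intrinsics apply), "R" (3x3) and "t" (3): a world point X has camera coordinates R X + t. Camera axes: x right, y down, z forward; pixel columns grow to the right and rows downward; lengths in mm; the calibration is good to about 2 mm. A picture is of the moment at which its call begins.
- manip.job_done(): hands the job in; it is judged then, once.
The state is a dict: "t": time; "q": joint angles; "joint_velocities": joint speeds; "effort": joint torques, N m; "eef_pos": TCP position; "tcp_rot": TCP orientation; "wrist_force": force on the tool from outside, world axes, zero at the start; "wrist_torque": the same for the moment, N m; "opening": opening from 0.0 (shut) to 1.0 (fully open); "finger_force": force on a finger pad.
Only numpy, scipy, OpenCV 4.12 (cv2) and the standard library are available. Lean on these libraries where they do the work, as an engineer would, in place of code of your own. Each camera call takes 0.05 s, during which the arm holds its last target. There are 200 camera calls.

## Working session

There is one attempt and no reset: what is moved stays moved. The work goes in short steps, Python scripts to look and compute and a shell command to move; the robot and the scene stay as the last step left them, time stands still between calls to the robot, and variables do not carry over. Pictures are saved under pics/ and viewed, at most 10 in all, crops included, and the job is handed in when it is done.

```bash
mkdir -p pics; ls; cat > h.py <<'E'
from bench import manip
import numpy as np, cv2
def grab(n):
    f=manip.grab_frame(n); h,w=f['img'].shape[:2]
    f['f']=h/2/np.tan(np.radians(f['vfov'])/2); f['R']=np.array(f['R']); f['t']=np.array(f['t']); return f
def ray(f,u,v):
    d=np.array([(u-f['cx'])/f['f'],(v-f['cy'])/f['f']]); s=d.copy()
    for _ in range(20): s=d/(1+f['k1']*(s@s))
    return -f['R'].T@f['t'], f['R'].T@np.array([s[0],s[1],1])
def onz(f,u,v,z):
    c,r=ray(f,u,v); return c+r*(z-c[2])/r[2]
def dep(f,u,v):
    c,r=ray(f,u,v); return c+r*f['range_z'][int(v),int(u)]
def save(f,name): cv2.imwrite('pics/'+name,f['img'][:,:,::-1])
E
python3 - <<'E'
from h import *
for n in('scene','top'):
    f=grab(n); save(f,n+'1.png'); print(n,f['f'],f['cx'],f['cy'],f['k1'],-f['R'].T@f['t'],f['R'].round(3).tolist())
s=manip.read_state(); print(s)
E
```

```text
pics
scene 491.09556655018395 323.672921216078 246.06246798467882 -0.035340820671885556 [1136.59957318  192.35958857  514.3920147 ] [[-0.321, 0.947, -0.003], [0.603, 0.202, -0.772], [-0.73, -0.25, -0.636]]
top 486.7177189458191 323.4065387094332 235.47921585604246 -0.044201762473301785 [473.98373467  -1.70562673 940.54655119] [[0.023, -0.999, 0.024], [-0.99, -0.026, -0.137], [0.138, -0.02, -0.99]]
{'t': 0.1, 'q': array([-1.26761457e+00,  3.00405923e-01,  1.52152186e+00, -2.06331834e-05,
        1.32071400e+00, -6.66112458e-02]), 'joint_velocities': array([ 0.00143059, -0.00054435, -0.00231267,  0.00126993,  0.00133527,
       -0.00190945]), 'effort': array([ 1.34171146e-04, -5.32644832e+01, -3.53286231e+01,  7.09198276e-02,
        2.34908215e-02, -4.30771058e-05]), 'eef_pos': array([ 198.69054753, -512.57758356,  186.84714559]), 'tcp_rot': array([ 9.82954678e-01,  1.83847288e-01, -7.18285794e-05, -5.19723324e-04]), 'wrist_force': array([ 0.06790474, -0.12606811,  0.04966293]), 'wrist_torque': array([ 0.02692501, -0.00952589,  0.00499771]), 'finger_force': 0.0, 'opening': 1.0003691255756362}
```

View pics/scene1.png

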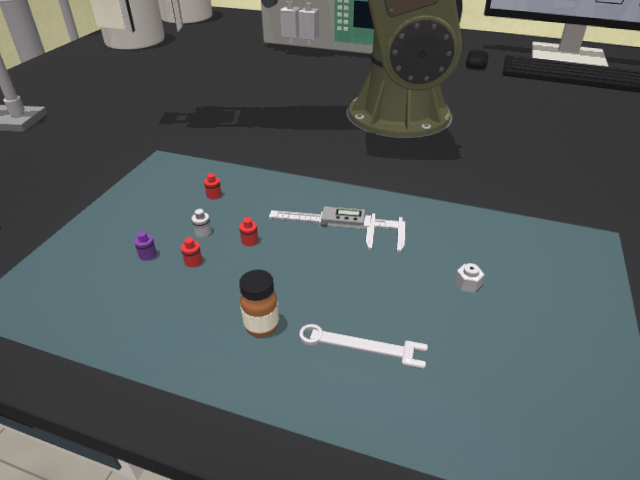

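View pics/top1.png

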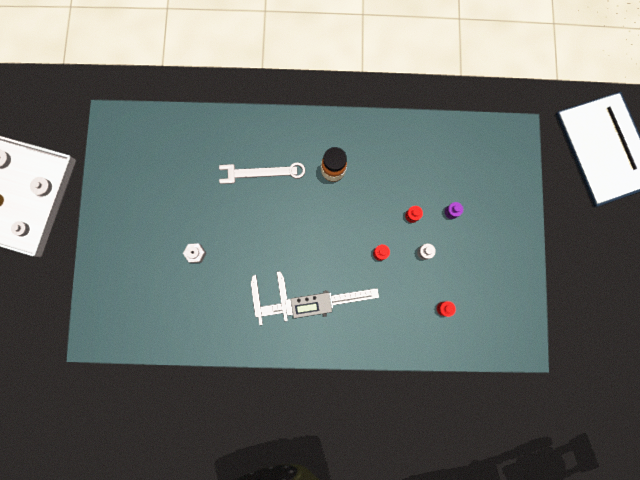

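Scene: calliper in scene at about (340,220), in top at (310,300), with its jaws pointing up in the top picture (world +x) and its tail to the right (world −y). The hexagonal fitting is on the left at top (194,253), so the plug is on the right.

Plug candidates in top: bare steel (428,251); red (382,252), (415,213), (447,309); purple (455,209). Only the steel one at (428,251) (scene (201,223)) fits. I'll confirm it with an enlarged crop.

```bash
python3 - <<'E'
from h import *
f=grab('top'); c=f['img'][195:345,245:445]
cv2.imwrite('pics/crop.png',cv2.resize(c,None,fx=4,fy=4,interpolation=cv2.INTER_CUBIC)[:,:,::-1])
g=grab('scene'); c=g['img'][165:285,180:420]
cv2.imwrite('pics/crops.png',cv2.resize(c,None,fx=3.3,fy=3.3,interpolation=cv2.INTER_CUBIC)[:,:,::-1])
for n,u,v in [('plug',428,251),('red1',382,252),('red2',415,213),('red3',447,309),('purp',455,209),('hous',312,303)]:
    print(n,dep(f,u,v).round(1))
E
```

```text
plug [ 574.5 -215.3   45.6]
red1 [ 570.7 -129.6   43.5]
red2 [ 645.9 -191.3   45. ]
red3 [ 468.2 -250.2   44.8]
purp [ 656.5 -268.8   40.9]
hous [473.8  -2.   16.3]
```

View pics/crop.png

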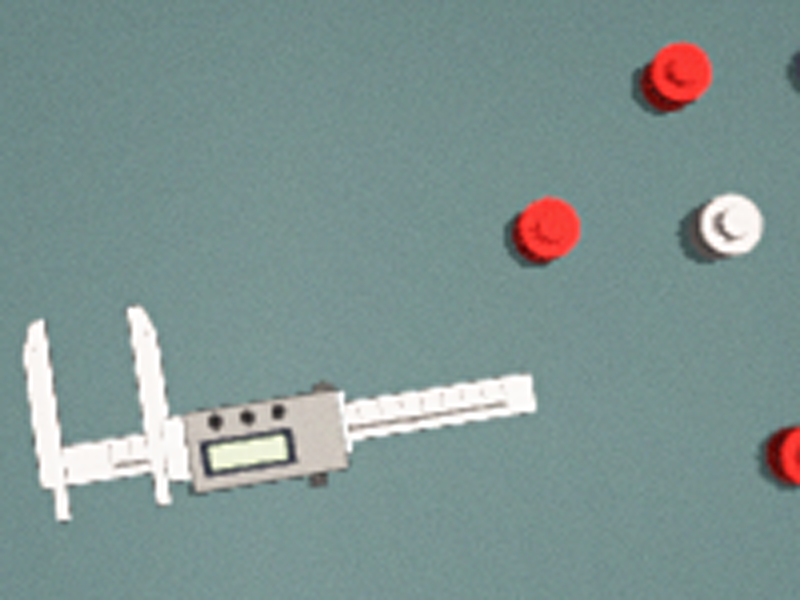

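View pics/crops.png

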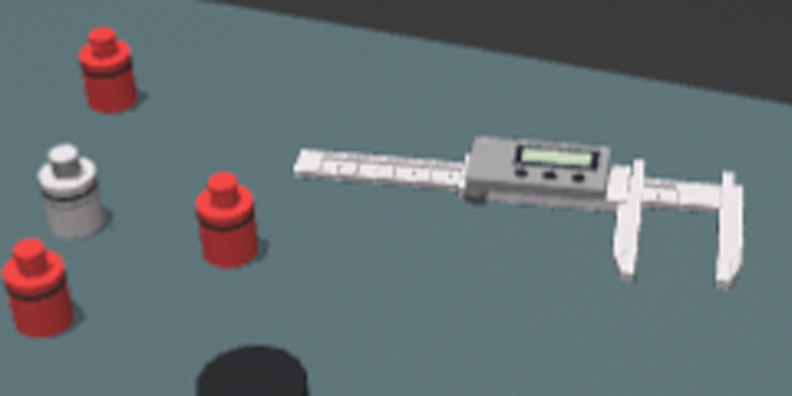

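The crops confirm it: bare steel plug with black ring and stub at top crop (730,224), which is full-frame (427.5,251). The calliper housing is at crop (268,440), its jaws pointing up at crop x 40 and 145.

```bash
cat > meas.py <<'E'
from h import *
def mask(f,x0,x1,y0,y1,lo=150,sat=40):
    hsv=cv2.cvtColor(f['img'],cv2.COLOR_RGB2HSV); m=((hsv[...,1]<sat)&(hsv[...,2]>lo)).astype(np.uint8)
    k=np.zeros_like(m); k[y0:y1,x0:x1]=m[y0:y1,x0:x1]; return k
def tri(f,a,g,b):
    c1,r1=ray(f,*a); c2,r2=ray(g,*b); A=np.stack([r1,-r2],1); s=np.linalg.lstsq(A,c2-c1,rcond=None)[0]
    p,q=c1+r1*s[0],c2+r2*s[1]; return (p+q)/2,np.linalg.norm(p-q)
def big(m):
    c=max(cv2.findContours(m,0,cv2.CHAIN_APPROX_NONE)[0],key=cv2.contourArea); return c
E
python3 - <<'E'
from meas import *
f=grab('top'); g=grab('scene')
# plug
m=mask(f,412,446,236,268); c=big(m); (u,v),r=cv2.minEnclosingCircle(c); print('plug top circle',u,v,r, onz(f,u,v,32), 2*r/f['f']*900)
m2=mask(g,188,214,205,240,130); c=big(m2); print('scene plug bbox',cv2.boundingRect(c))
# stub top by depth in top view
for fr,(x0,x1,y0,y1) in((f,(412,446,236,268)),(g,(185,218,203,242))):
    P=np.array([dep(fr,x,y) for y in range(y0,y1) for x in range(x0,x1)])
    s=P[(P[:,2]>38)]; b=P[(P[:,2]>28)&(P[:,2]<36)]
    print('depth stub',s.mean(0).round(1),len(s),np.ptp(s,0).round(1),'bar',b.mean(0).round(1),len(b),((b.min(0)+b.max(0))/2).round(1))
# housing
for fr,box,nm in((f,(285,335,285,325),'top'),(g,(318,368,203,232),'scene')):
    hsv=cv2.cvtColor(fr['img'],cv2.COLOR_RGB2HSV); x0,x1,y0,y1=box
    print(nm,'V/S samples',hsv[(y0+y1)//2, x0:x1:5,1:].tolist())
P=np.array([dep(f,x,y) for y in range(265,335) for x in range(245,385)]); 
h=P[(P[:,2]>12.5)&(P[:,2]<20)]; rect=cv2.minAreaRect(h[:,:2].astype(np.float32)); print('housing depth',h.mean(0),len(h),rect)
P=np.array([dep(g,x,y) for y in range(195,240) for x in range(262,412)]); 
h=P[(P[:,2]>12.5)&(P[:,2]<20)]; rect=cv2.minAreaRect(h[:,:2].astype(np.float32)); print('housing depth sc',h.mean(0),len(h),rect)
# caliper in top
m=mask(f,245,385,265,330,120,45); c=cv2.findNonZero(m)[:,0]
W=np.array([onz(f,x,y,7) for x,y in c])
tail=W[(W[:,1]<-55)]; vx,vy,x0,y0=cv2.fitLine(tail[:,:2].astype(np.float32),cv2.DIST_HUBER,0,.01,.01).ravel(); print('beam',vx,vy,x0,y0,np.degrees(np.arctan2(vy,vx)))
E
```

```text
plug top circle 427.8492126464844 250.38095092773438 8.014541625976562 [ 577.19876599 -218.28052111   32.        ] 29.639715928163522
scene plug bbox (191, 208, 18, 16)
depth stub [ 574.4 -213.5   60.9] 50 [108.6 223.6 901.6] bar [ 576.1 -216.7   31.4] 127 [ 576.1 -217.8   32. ]
depth stub [ 626.9 -190.6   63.6] 93 [568.6 416.6 476. ] bar [ 581.8 -214.4   31.8] 120 [ 599.5 -212.2   31.8]
top V/S samples [[4, 250], [5, 252], [11, 121], [15, 101], [34, 178], [32, 245], [28, 245], [22, 210], [17, 205], [18, 196]]
scene V/S samples [[4, 234], [3, 169], [2, 169], [3, 169], [21, 49], [2, 169], [2, 134], [3, 151], [2, 168], [2, 157]]
housing depth [470.33154959  -0.51515605  15.57344135] 761 ((470.2220153808594, -0.3532829284667969), (37.88452911376953, 73.89788818359375), 10.25131607055664)
housing depth sc [473.15160015   0.53609503  15.91693915] 596 ((470.9028015136719, -0.164947509765625), (41.173561096191406, 73.90442657470703), 11.416536331176758)
beam 0.88292587 -0.46951246 485.85986 -94.54253 -28.002653
```

```bash
cat > plan.py <<'E'
# usage: plan.py x y z yaw_deg [last row typed]  -> fractions for the next call; commanded pose kept in cmd.npy (x,y,z,yaw)
import sys,numpy as np,os
p=np.load('cmd.npy') if os.path.exists('cmd.npy') else np.array([198.778,-512.812,187.346,21.19])
def M(y): c,s=np.cos(np.radians(y)),np.sin(np.radians(y)); return np.array([[c,s,0],[s,-c,0],[0,0,-1]])
if len(sys.argv)>5:
    r=np.array(eval(sys.argv[5])); p[:3]+=M(p[3])@r[:3]*200; p[3]-=r[5]*90; np.save('cmd.npy',p)
t=np.array([float(a) for a in sys.argv[1:5]])
print('cmd',p.round(2),'shift frac',(M(p[3]).T@(t[:3]-p[:3])/200).round(4),'turn z',round((p[3]-t[3])/90,4))
E
python3 plan.py 470.3 -0.3 120 100.2
python3 - <<'E'
from meas import *
f=grab('top'); a=np.radians(10.25); X=np.array([np.sin(a),-np.cos(a)]);Y=np.array([np.cos(a),np.sin(a)]); H=np.array([470.3,-.35])
import numpy as np
K=np.array([[f['f'],0,f['cx']],[0,f['f'],f['cy']],[0,0,1]]); D=np.array([f['k1'],0,0,0])
gray=cv2.cvtColor(f['img'],cv2.COLOR_RGB2GRAY).astype(np.float32)
s=np.arange(-130,-30,.5)
for y in(30,38,43,48,54):
    P=np.array([[*(H+X*i+Y*y),7.] for i in s]); uv=cv2.projectPoints(P,cv2.Rodrigues(f['R'])[0],f['t'],K,D)[0][:,0].astype(np.float32)
    v=cv2.remap(gray,uv[:,0],uv[:,1],cv2.INTER_LINEAR).ravel(); e=np.where(np.diff((v>175).astype(int)))[0]; print(y,s[e],v.min(),v.max())
E
```

```text
cmd [ 198.78 -512.81  187.35   21.19] shift frac [ 2.1921 -1.8986  0.3367] turn z -0.8779
30 [-109.   -96.5  -57.   -44.5] 132.1875 254.7832
38 [-109.   -96.5  -56.   -43.5] 130.21484 251.65234
43 [-109.   -96.5  -57.5  -44.5] 129.0 253.0
48 [-108.   -96.   -56.   -43.5] 127.259766 251.85547
54 [-109.   -97.   -57.   -44.5] 128.91602 252.3125
```

```bash
python3 -m crank '[[[0.1,-0.08,0,0,0,0,1],[0.22,-0.19,0,0,0,0,1],[0.34,-0.3,0,0,0,0,1],[0.46,-0.4,0,0,0,0,1],[0.58,-0.5,0,0,0,0,1],[0.7,-0.6,0,0,0,0,1],[0.8,-0.7,0,0,0,0,1],[0.9,-0.78,0,0,0,0,1],[1,-0.86,0,0,0,0,1],[1,-0.86,0,0,0,0,1]]]'
python3 -m crank '[[[0.1,-0.08,0,0,0,-0.05,1],[0.22,-0.19,0,0,0,-0.14,1],[0.34,-0.3,0,0,0,-0.24,1],[0.46,-0.4,0,0,0,-0.34,1],[0.58,-0.5,0.05,0,0,-0.44,1],[0.7,-0.6,0.1,0,0,-0.54,1],[0.8,-0.7,0.15,0,0,-0.64,0.8],[0.9,-0.78,0.2,0,0,-0.74,0.75],[1,-0.86,0.25,0,0,-0.83,0.75],[1,-0.86,0.25,0,0,-0.878,0.75]]]'
python3 plan.py 0 0 0 0 '[1,-0.86,0,0,0,0]'; python3 plan.py 470.3 -0.3 80 100.25 '[1,-.86,.25,0,0,-.878]'
```

```text
t: 1.6
eef_pos: [323.6, -279.4, 187.5]
tcp_rot: [0.983, 0.185, 0.0, 0.0]
wrist_force: [-0.5, -0.1, -0.6]
opening: 1.0
finger_force: 0.0
t: 2.85
eef_pos: [447.7, -47.2, 136.5]
tcp_rot: [0.64, 0.769, -0.0, -0.001]
wrist_force: [-0.6, -0.4, 0.0]
opening: 0.75
finger_force: 0.0
cmd [ 323.08 -280.15  187.35   21.19] shift frac [-0.9999 -1.8899  0.9367] turn z 0.2354
cmd [447.39 -47.49 137.35 100.21] shift frac [0.2119 0.1546 0.2867] turn z -0.0004
```

```bash
python3 -m crank '[[[0.07,0.05,0.05,0,0,0,0.7],[0.14,0.1,0.12,0,0,0,0.65],[0.212,0.155,0.2,0,0,0,0.65],[0.212,0.155,0.28,0,0,0,0.65],[0.212,0.155,0.36,0,0,0,0.65],[0.212,0.155,0.44,0,0,0,0.65],[0.212,0.155,0.5,0,0,0,0.65],[0.212,0.155,0.55,0,0,0,0.65],[0.212,0.155,0.585,0,0,0,0.65],[0.212,0.155,0.585,0,0,0,0.65]]]'
python3 plan.py 0 0 0 0 '[.212,.155,.585,0,0,0]'
python3 - <<'E'
from meas import *
g=grab('scene'); c=g['img'][150:270,250:410]
cv2.imwrite('pics/g1.png',cv2.resize(c,None,fx=4,fy=4)[:,:,::-1])
E
```

```text
t: 4.1
eef_pos: [470.3, -0.3, 20.1]
tcp_rot: [0.641, 0.767, -0.0, -0.0]
wrist_force: [0.5, 0.7, -0.5]
opening: 0.649
finger_force: 0.0
cmd [ 4.7038e+02 -2.6000e-01  2.0350e+01  1.0021e+02] shift frac [ 0.4182 -2.3144  0.1017] turn z 1.1134
```

View pics/g1.png

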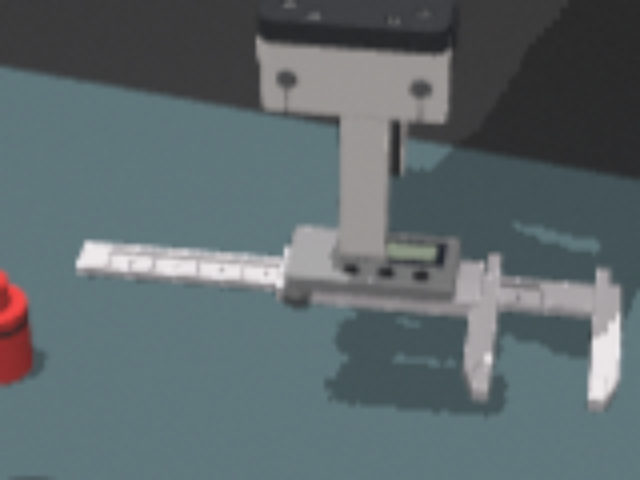

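The arm stands over the housing (crop (370,270)), but the near finger seems to end at crop (362,255), short of the housing's front edge. I'll check this with depth before closing.

```bash
python3 - <<'E'
from meas import *
g=grab('scene')
for r in (190,200,208,211,213,215,217,219,221,223,226,230):
    print(r,[dep(g,u,r).round(0).tolist() for u in (338,342,346)])
print(manip.tip_extent)
E
```

```text
190 [[514.0, 4.0, 93.0], [514.0, 10.0, 94.0], [512.0, 16.0, 94.0]]
200 [[513.0, 4.0, 73.0], [514.0, 11.0, 75.0], [510.0, 16.0, 74.0]]
208 [[513.0, 4.0, 57.0], [512.0, 10.0, 59.0], [507.0, 16.0, 56.0]]
211 [[514.0, 4.0, 52.0], [512.0, 10.0, 53.0], [505.0, 15.0, 49.0]]
213 [[514.0, 4.0, 48.0], [510.0, 10.0, 47.0], [502.0, 14.0, 43.0]]
215 [[476.0, -7.0, 16.0], [503.0, 8.0, 38.0], [1137.0, 192.0, 514.0]]
217 [[485.0, -4.0, 18.0], [479.0, 1.0, 16.0], [477.0, 8.0, 16.0]]
219 [[487.0, -4.0, 16.0], [483.0, 2.0, 15.0], [486.0, 10.0, 18.0]]
221 [[489.0, -3.0, 13.0], [488.0, 4.0, 14.0], [487.0, 11.0, 15.0]]
223 [[489.0, -3.0, 9.0], [489.0, 4.0, 10.0], [486.0, 11.0, 10.0]]
226 [[489.0, -3.0, 3.0], [488.0, 4.0, 3.0], [485.0, 10.0, 3.0]]
230 [[498.0, -0.0, 1.0], [496.0, 7.0, 1.0], [493.0, 13.0, 0.0]]
17.0
```

The visible finger ends near z ≈ 45, although the TCP is at 20. A gentle close will show whether the pads really are at the housing.

```bash
python3 -m crank '[[[0,0,0,0,0,0,0.55],[0,0,0,0,0,0,0.5],[0,0,0,0,0,0,0.45],[0,0,0,0,0,0,0.42],[0,0,0,0,0,0,0.4],[0,0,0,0,0,0,0.38],[0,0,0,0,0,0,0.36],[0,0,0,0,0,0,0.34],[0,0,0,0,0,0,0.34],[0,0,0,0,0,0,0.34]]]' 20
python3 - <<'E'
from meas import *
g=grab('scene'); c=g['img'][160:250,280:400]
cv2.imwrite('pics/g2.png',cv2.resize(c,None,fx=6,fy=6,interpolation=cv2.INTER_CUBIC)[:,:,::-1])
E
```

```text
t: 5.45
eef_pos: [470.4, -0.3, 20.3]
tcp_rot: [0.641, 0.767, -0.0, -0.0]
wrist_force: [-0.2, -1.2, 0.2]
opening: 0.337
finger_force: 0.0
```

View pics/g2.png

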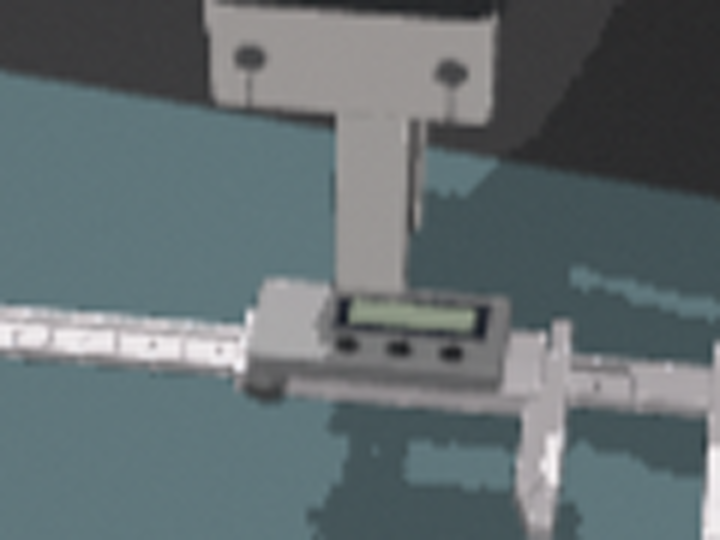

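The fingers shut to 32 mm over the 38 mm housing with no contact, so the tips are above it. I'll measure how high the gripper really stands.

```bash
python3 - <<'E'
from meas import *
g=grab('scene'); print(manip.read_state()['eef_pos'])
for r in range(164,210,3):
    print(r,[dep(g,u,r).round(0).tolist() for u in (320,341,346)])
f=grab('top'); P=np.array([dep(f,x,y) for y in range(150,440,3) for x in range(200,420,3)]); P=P[(P[:,2]>35)&(P[:,2]<700)&(P[:,0]<560)]; print(len(P)); print(np.histogram(P[:,2],bins=range(30,700,30)))
E
```

```text
[ 4.70400619e+02 -2.57454779e-01  2.03405453e+01]
164 [[560.0, -10.0, 162.0], [554.0, 20.0, 164.0], [553.0, 27.0, 165.0]]
167 [[554.0, -12.0, 153.0], [555.0, 20.0, 160.0], [554.0, 27.0, 160.0]]
170 [[555.0, -11.0, 149.0], [549.0, 18.0, 151.0], [549.0, 26.0, 153.0]]
173 [[554.0, -12.0, 144.0], [548.0, 18.0, 145.0], [550.0, 26.0, 148.0]]
176 [[556.0, -12.0, 139.0], [549.0, 18.0, 141.0], [549.0, 26.0, 143.0]]
179 [[352.0, -83.0, 1.0], [550.0, 19.0, 137.0], [549.0, 26.0, 138.0]]
182 [[360.0, -80.0, -0.0], [500.0, 4.0, 99.0], [495.0, 11.0, 98.0]]
185 [[372.0, -76.0, 0.0], [498.0, 4.0, 93.0], [496.0, 11.0, 93.0]]
188 [[382.0, -73.0, 0.0], [498.0, 4.0, 87.0], [498.0, 12.0, 89.0]]
191 [[394.0, -69.0, 2.0], [500.0, 4.0, 82.0], [496.0, 12.0, 82.0]]
194 [[398.0, -67.0, -2.0], [500.0, 5.0, 77.0], [498.0, 12.0, 77.0]]
197 [[411.0, -62.0, 1.0], [497.0, 4.0, 69.0], [497.0, 12.0, 71.0]]
200 [[420.0, -60.0, -0.0], [499.0, 4.0, 64.0], [498.0, 13.0, 65.0]]
203 [[432.0, -55.0, 2.0], [500.0, 5.0, 59.0], [498.0, 13.0, 60.0]]
206 [[439.0, -53.0, 1.0], [499.0, 5.0, 53.0], [498.0, 13.0, 54.0]]
209 [[449.0, -49.0, 1.0], [497.0, 4.0, 45.0], [497.0, 13.0, 47.0]]
1979
(array([  0,   0,   0,   0, 121,   9,   5,   0,   1, 102, 432, 145, 234,
       409, 440,  81,   0,   0,   0,   0,   0,   0]), array([ 30,  60,  90, 120, 150, 180, 210, 240, 270, 300, 330, 360, 390,
       420, 450, 480, 510, 540, 570, 600, 630, 660, 690]))
```

The gripper body's underside is at z ≈ 136, where 100 was expected, so the tool really stands about 37–40 mm higher than reported. I'll open, go down 25 mm and measure again.

```bash
python3 -m crank '[[[0,0,0,0,0,0,0.45],[0,0,0,0,0,0,0.55],[0,0,0,0,0,0,0.65],[0,0,0,0,0,0,0.65],[0,0,0,0,0,0,0.65],[0,0,0.03,0,0,0,0.65],[0,0,0.06,0,0,0,0.65],[0,0,0.09,0,0,0,0.65],[0,0,0.12,0,0,0,0.65],[0,0,0.12,0,0,0,0.65]]]'
python3 plan.py 0 0 0 0 '[0,0,.12,0,0,0]'
cat > tip.py <<'E'
from meas import *
g=grab('scene'); s=manip.read_state(); print(s['eef_pos'].round(1),s['wrist_force'].round(1))
P=np.array([[u,r,*dep(g,u,r)] for r in range(150,240) for u in range(325,352)])
F=P[(P[:,2]>503)&(P[:,2]<520)&(abs(P[:,3]-8)<9)&(P[:,4]>4)]; print('finger low z',np.sort(F[:,4])[:12].round(1)); 
B=P[(P[:,2]>540)&(P[:,2]<565)&(P[:,4]>20)&(P[:,3]>12)]; print('body low z',np.sort(B[:,4])[:12].round(1))
E
python3 tip.py
```

```text
t: 6.85
eef_pos: [470.1, -0.2, -4.2]
tcp_rot: [0.641, 0.767, -0.0, -0.0]
wrist_force: [0.7, -0.0, 0.5]
opening: 0.646
finger_force: 0.0
cmd [ 4.7038e+02 -2.6000e-01 -3.6500e+00  1.0021e+02] shift frac [ 0.4182 -2.3144 -0.0183] turn z 1.1134
[ 4.703e+02 -3.000e-01 -3.900e+00] [-0.3  0.3  0.3]
finger low z [16.4 17.3 17.9 18.2 18.6 21.3 21.3 21.4 21.8 22.1 22.7 23.3]
body low z [111.1 111.6 111.6 111.9 112.3 112.3 112.3 112.8 112.9 113.  113.  113. ]
```

Tips are now at z ≈ 15–16, so the true height is the reported one plus about 36. I'll go down 12 mm more and close.

```bash
python3 -m crank '[[[0,0,0.02,0,0,0,0.65],[0,0,0.04,0,0,0,0.65],[0,0,0.055,0,0,0,0.65],[0,0,0.055,0,0,0,0.55],[0,0,0.055,0,0,0,0.48],[0,0,0.055,0,0,0,0.42],[0,0,0.055,0,0,0,0.38],[0,0,0.055,0,0,0,0.34],[0,0,0.055,0,0,0,0.34],[0,0,0.055,0,0,0,0.34]]]' 20
python3 plan.py 0 0 0 0 '[0,0,.055,0,0,0]'; python3 tip.py
```

```text
t: 8.15
eef_pos: [470.2, -0.3, -14.6]
tcp_rot: [0.641, 0.767, -0.0, -0.0]
wrist_force: [-5.0, -1.7, 5.5]
opening: 0.405
finger_force: 20.0
cmd [ 4.7038e+02 -2.6000e-01 -1.4650e+01  1.0021e+02] shift frac [ 0.4182 -2.3144 -0.0733] turn z 1.1134
[ 4.702e+02 -3.000e-01 -1.460e+01] [-3.7 -1.   5.8]
finger low z [13.6 17.8 18.4 20.  27.5 30.4 35.5 37.6 38.2 38.4 38.7 39.2]
body low z [100.8 100.8 100.8 101.8 101.9 101.9 102.  102.3 102.5 102.5 102.6 102.7]
```

```bash
python3 -m crank '[[[0,0,0,0,0,0,0.34],[0,0,-0.02,0,0,0,0.34],[0,0,-0.06,0,0,0,0.34],[0,0,-0.11,0,0,0,0.34],[0,0,-0.17,0,0,0,0.34],[0,0,-0.23,0,0,0,0.34],[0,0,-0.29,0,0,0,0.34],[0,0,-0.35,0,0,0,0.34],[0,0,-0.38,0,0,0,0.34],[0,0,-0.4,0,0,0,0.34]]]' 40
python3 plan.py 547.8 -300.8 65.35 100.21 '[0,0,-.4,0,0,0]'; python3 - <<'E'
from meas import *
save(grab('scene'),'lift.png')
E
```

```text
t: 9.45
eef_pos: [470.4, -0.3, 65.6]
tcp_rot: [0.641, 0.767, 0.0, 0.0]
wrist_force: [-0.1, 0.1, -2.5]
opening: 0.403
finger_force: 40.0
cmd [ 4.7038e+02 -2.6000e-01  6.5350e+01  1.0021e+02] shift frac [-1.5475  0.1146 -0.    ] turn z 0.0
```

View pics/lift.png

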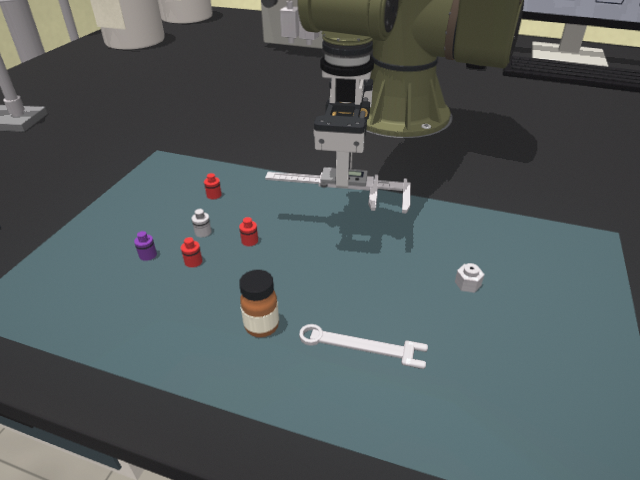

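The calliper is lifted level at (345,181), with the jaws at (375,193) and (407,193). Carrying it to above the plug.

```bash
python3 -m crank '[[[-0.03,0,0,0,0,0,0.34],[-0.1,0.01,0,0,0,0,0.34],[-0.19,0.015,0,0,0,0,0.34],[-0.29,0.02,0,0,0,0,0.34],[-0.39,0.03,0,0,0,0,0.34],[-0.49,0.035,0,0,0,0,0.34],[-0.59,0.045,0,0,0,0,0.34],[-0.68,0.05,0,0,0,0,0.34],[-0.75,0.055,0,0,0,0,0.34],[-0.8,0.06,0,0,0,0,0.34]]]'
python3 -m crank '[[[-0.07,0,0,0,0,0,0.34],[-0.16,0.01,0,0,0,0,0.34],[-0.26,0.015,0,0,0,0,0.34],[-0.36,0.02,0,0,0,0,0.34],[-0.46,0.03,0,0,0,0,0.34],[-0.56,0.035,0,0,0,0,0.34],[-0.64,0.045,0,0,0,0,0.34],[-0.7,0.05,0,0,0,0,0.34],[-0.735,0.055,0,0,0,0,0.34],[-0.7475,0.055,0,0,0,0,0.34]]]'
python3 plan.py 0 0 0 0 '[-.8,.06,0,0,0,0]';python3 plan.py 547.8 -300.8 -15 100.21 '[-.7475,.055,0,0,0,0]'; python3 - <<'E'
from meas import *
f=grab('top'); c=f['img'][200:320,400:560]
cv2.imwrite('pics/over.png',cv2.resize(c,None,fx=5,fy=5,interpolation=cv2.INTER_CUBIC)[:,:,::-1])
# jaws at their height: pixels by depth
P=np.array([[u,r,*dep(f,u,r)] for r in range(195,300) for u in range(380,480)]); J=P[(P[:,4]>70)&(P[:,4]<110)]
print('z of jaws',np.median(J[:,4]),len(J))
a=np.radians(10.21); X=np.array([np.sin(a),-np.cos(a)]);Y=np.array([np.cos(a),np.sin(a)]); d=J[:,2:4]-[576.5,-218]; x=d@X;y=d@Y
for y0 in range(-25,35,6):
    q=np.sort(x[(abs(y-y0)<3)&(x<55)]); print(y0,len(q),q[q<0].round(0)[[0,-1]] if (q<0).any() else '',q[q>0].round(0)[[0,-1]] if (q>0).any() else '')
E
```

```text
t: 10.75
eef_pos: [510.7, -156.3, 65.3]
tcp_rot: [0.641, 0.767, -0.0, -0.0]
wrist_force: [-0.3, 0.5, -3.3]
opening: 0.401
finger_force: 40.0
t: 12.0
eef_pos: [547.9, -300.9, 65.3]
tcp_rot: [0.641, 0.767, 0.0, -0.0]
wrist_force: [0.2, 0.1, -3.2]
opening: 0.395
finger_force: 40.0
cmd [ 510.55 -155.6    65.35  100.21] shift frac [ 1.2182 -2.3744  0.3267] turn z 1.1134
cmd [ 547.88 -300.78   65.35  100.21] shift frac [-0.000e+00 -4.000e-04  4.017e-01] turn z 0.0
z of jaws 86.39963093261338 1442
-25 85 [-32. -21.] [21. 55.]
-19 48 [-31. -19.] [20. 31.]
-13 48 [-31. -19.] [20. 30.]
-7 47 [-31. -21.] [21. 31.]
-1 49 [-32. -19.] [20. 31.]
5 50 [-32. -20.] [20. 33.]
11 50 [-32. -21.] [20. 33.]
17 48 [-32. -19.] [20. 32.]
23 40 [-30. -21.] [20. 31.]
29 26 [-27. -20.] [20. 28.]
```

View pics/over.png

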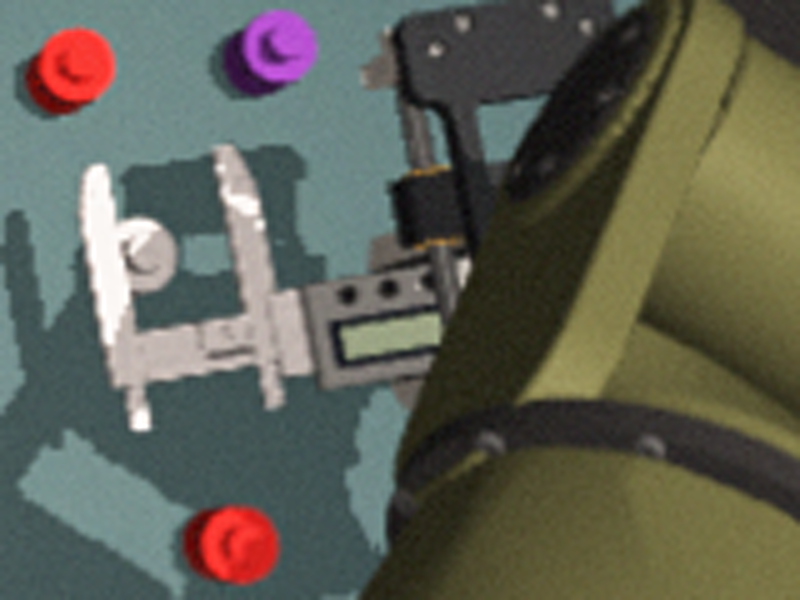

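The jaws, by depth, are astride the plug: inner faces at −19.5 and +20 mm from its axis, tips 30 mm beyond. In the picture the plug at crop (148,252) only looks off-centre because of parallax. Lowering.

```bash
python3 -m crank '[[[0,0,0.04,0,0,0,0.34],[0,0,0.1,0,0,0,0.34],[0,0,0.16,0,0,0,0.34],[0,0,0.21,0,0,0,0.34],[0,0,0.26,0,0,0,0.34],[0,0,0.31,0,0,0,0.34],[0,0,0.35,0,0,0,0.34],[0,0,0.38,0,0,0,0.34],[0,0,0.395,0,0,0,0.34],[0,0,0.398,0,0,0,0.34]]]'
python3 plan.py 547.8 -300.8 -15 100.21 '[0,0,.398,0,0,0]'; python3 - <<'E'
from meas import *
f=grab('top')
P=np.array([[u,r,*dep(f,u,r)] for r in range(205,300) for u in range(385,480)]); 
a=np.radians(10.21); X=np.array([np.sin(a),-np.cos(a)]);Y=np.array([np.cos(a),np.sin(a)]); d=P[:,2:4]-[576.5,-218]; x=d@X;y=d@Y
J=(P[:,4]>4)&(P[:,4]<14)&(abs(x)>14)&(abs(x)<36)&(abs(y)<32); print('jaw z',np.median(P[J,4]),J.sum())
for y0 in (-20,20,26): q=np.sort(x[J&(abs(y-y0)<4)]); print(y0,q[q<0][[0,-1]].round(1),q[q>0][[0,-1]].round(1))
B=(P[:,4]>29)&(P[:,4]<36)&(np.hypot(x,y)<25); print('plug',P[B,2:4].mean(0),((P[B,2:4].min(0)+P[B,2:4].max(0))/2))
E
```

```text
t: 13.3
eef_pos: [547.9, -300.8, -14.2]
tcp_rot: [0.641, 0.767, 0.0, 0.0]
wrist_force: [-1.3, 0.3, -2.0]
opening: 0.401
finger_force: 40.0
cmd [ 547.88 -300.78  -14.25  100.21] shift frac [-0.     -0.0004  0.0037] turn z 0.0
jaw z 6.54815605006587 360
-20 [-32.9 -16. ] [20.3 32.1]
20 [-31.1 -21.2] [20.  30.7]
26 [-29.4 -20.2] [19.9 28.5]
plug [ 576.30070763 -216.99936142] [ 576.09630895 -218.56871662]
```

It is down flat (jaw tops at 6.5 mm) and astride. Releasing and rising.

```bash
python3 -m crank '[[[0,0,0,0,0,0,0.45],[0,0,0,0,0,0,0.5],[0,0,0,0,0,0,0.55],[0,0,0,0,0,0,0.6],[0,0,-0.02,0,0,0,0.62],[0,0,-0.08,0,0,0,0.62],[0,0,-0.18,0,0,0,0.62],[0,0,-0.3,0,0,0,0.7],[0,0,-0.42,0,0,0,0.8],[0,0,-0.5,0,0,0,0.9]]]' 10
python3 plan.py 576.5 -218 85.75 10.2 '[0,0,-.5,0,0,0]'
```

```text
t: 14.6
eef_pos: [548.4, -301.1, 88.3]
tcp_rot: [0.641, 0.767, 0.0, 0.001]
wrist_force: [0.6, 0.5, -0.8]
opening: 0.869
finger_force: 0.0
cmd [ 547.88 -300.78   85.75  100.21] shift frac [ 0.382   0.2142 -0.    ] turn z 1.0001
```

```bash
cat > jm.py <<'E'
from meas import *
f=grab('top')
P=np.array([[u,r,*dep(f,u,r)] for r in range(205,300) for u in range(385,480)]); 
a=np.radians(10.21); X=np.array([np.sin(a),-np.cos(a)]);Y=np.array([np.cos(a),np.sin(a)]); d=P[:,2:4]-[576.5,-218]; x=d@X;y=d@Y
J=(P[:,4]>3.5)&(P[:,4]<12)&(abs(x)<36)&(abs(y)<32); print('jaw z',np.median(P[J,4]),J.sum())
for y0 in (-22,-16,-8,0,8,16,20,26): 
    q=np.sort(x[J&(abs(y-y0)<3)]); l=q[q<-8]; h=q[q>8]; print(y0,l[[0,-1]].round(1) if len(l) else '',h[[0,-1]].round(1) if len(h) else '')
B=(P[:,4]>29)&(P[:,4]<36)&(np.hypot(x,y)<25); b=P[B,2:4]; print('plug',b.mean(0),(b.min(0)+b.max(0))/2,cv2.minEnclosingCircle(b.astype(np.float32)))
E
python3 jm.py
```

```text
jaw z 6.234325128773605 424
-22 [-34.4 -10.5] [13.5 33.4]
-16 [-31.7 -19.6] [20.3 32.1]
-8 [-30.9  -8.2] [20.6 32.7]
0 [-30.9 -13.1] [21.3 33.2]
8 [-31.6 -10.1] [20.4 32.3]
16 [-31.8 -19.9] [14.9 32.3]
20 [-29.3 -20. ] [14.9 32.3]
26 [-28.4 -20.4] [20.4 28.9]
plug [ 576.21091043 -216.86548153] [ 576.1531807  -218.04130329] ((576.5033569335938, -218.01666259765625), 14.448636054992676)
```

```bash
python3 -m crank '[[[0.02,0.01,0,0,0,0.1,0.87],[0.06,0.03,0,0,0,0.21,0.87],[0.11,0.06,0,0,0,0.32,0.87],[0.16,0.09,0,0,0,0.43,0.87],[0.21,0.12,0,0,0,0.54,0.87],[0.26,0.15,0,0,0,0.65,0.87],[0.31,0.175,0,0,0,0.76,0.87],[0.35,0.2,0,0,0,0.87,0.87],[0.382,0.214,0,0,0,0.96,0.87],[0.382,0.214,0,0,0,1,0.87]]]' 10
python3 -m crank '[[[0,0,0,0,0,0,0.87],[0,0,0.04,0,0,0,0.87],[0,0,0.12,0,0,0,0.87],[0,0,0.2,0,0,0,0.87],[0,0,0.28,0,0,0,0.87],[0,0,0.35,0,0,0,0.87],[0,0,0.4,0,0,0,0.87],[0,0,0.44,0,0,0,0.87],[0,0,0.46,0,0,0,0.87],[0,0,0.46,0,0,0,0.87]]]'
python3 plan.py 0 0 0 0 '[.382,.214,0,0,0,1]'; python3 plan.py 576.5 -218 -17.5 10.2 '[0,0,.46,0,0,0]'
python3 - <<'E'
from meas import *
g=grab('scene'); c=g['img'][140:260,150:310]
cv2.imwrite('pics/str.png',cv2.resize(c,None,fx=5,fy=5,interpolation=cv2.INTER_CUBIC)[:,:,::-1])
E
```

```text
t: 15.9
eef_pos: [576.5, -217.5, 85.6]
tcp_rot: [0.996, 0.088, -0.0, -0.0]
wrist_force: [0.6, -0.3, -0.5]
opening: 0.871
finger_force: 0.0
t: 17.15
eef_pos: [576.5, -218.0, -6.2]
tcp_rot: [0.996, 0.089, 0.0, 0.0]
wrist_force: [-1.0, 0.1, -1.0]
opening: 0.869
finger_force: 0.0
cmd [ 576.46 -218.01   85.75   10.21] shift frac [-2.6434 -1.5837  0.4287] turn z 0.1134
cmd [ 576.46 -218.01   -6.25   10.21] shift frac [ 0.0002 -0.      0.0562] turn z 0.0001
```

View pics/str.png

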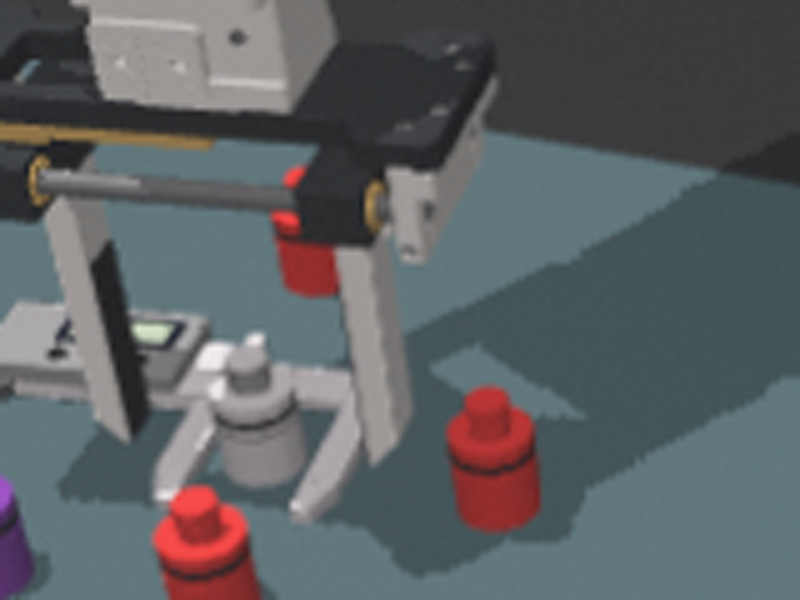

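The fingers stand outside both jaws (tips at crop (130,440) and (378,462)), with the plug at (258,430) between the jaws. Down another 11 mm, then a gentle close at 10 N.

```bash
python3 -m crank '[[[0,0,0.015,0,0,0,0.87],[0,0,0.03,0,0,0,0.87],[0,0,0.045,0,0,0,0.87],[0,0,0.056,0,0,0,0.87],[0,0,0.056,0,0,0,0.87],[0,0,0.056,0,0,0,0.83],[0,0,0.056,0,0,0,0.8],[0,0,0.056,0,0,0,0.77],[0,0,0.056,0,0,0,0.74],[0,0,0.056,0,0,0,0.72]]]' 10
python3 -m crank '[[[0,0,0,0,0,0,0.7],[0,0,0,0,0,0,0.68],[0,0,0,0,0,0,0.66],[0,0,0,0,0,0,0.64],[0,0,0,0,0,0,0.62],[0,0,0,0,0,0,0.6],[0,0,0,0,0,0,0.58],[0,0,0,0,0,0,0.56],[0,0,0,0,0,0,0.54],[0,0,0,0,0,0,0.52]]]' 10
python3 plan.py 0 0 0 0 '[0,0,.056,0,0,0]'
```

```text
t: 18.45
eef_pos: [576.4, -218.0, -17.5]
tcp_rot: [0.996, 0.089, -0.0, -0.0]
wrist_force: [-0.1, -1.0, -0.7]
opening: 0.721
finger_force: 0.0
t: 19.7
eef_pos: [576.5, -217.9, -17.5]
tcp_rot: [0.996, 0.089, -0.0, -0.0]
wrist_force: [-0.2, -0.4, -1.0]
opening: 0.546
finger_force: 10.0
cmd [ 576.46 -218.01  -17.45   10.21] shift frac [-2.6434 -1.5837 -0.0873] turn z 0.1134
```

The fingers stopped at 51–52 mm, which is 28 plus two 12 mm jaws, at 10 N. Letting it settle, then opening and withdrawing.

```bash
python3 -m crank '[[[0,0,0,0,0,0,0.52],[0,0,0,0,0,0,0.52],[0,0,0,0,0,0,0.52],[0,0,0,0,0,0,0.52],[0,0,0,0,0,0,0.57],[0,0,0,0,0,0,0.6],[0,0,0,0,0,0,0.64],[0,0,0,0,0,0,0.68],[0,0,0,0,0,0,0.7],[0,0,0,0,0,0,0.7]]]' 10
python3 -m crank '[[[0,0,-0.02,0,0,0,0.7],[0,0,-0.06,0,0,0,0.7],[0,0,-0.12,0,0,0,0.7],[0,0,-0.2,0,0,0,0.7],[0,0,-0.3,0,0,0,0.7],[0,0,-0.4,0,0,0,0.7],[0,0,-0.5,0,0,0,0.7],[0,0,-0.6,0,0,0,0.7],[0,0,-0.7,0,0,0,0.7],[0,0,-0.75,0,0,0,0.7]]]'
python3 -m crank '[[[-0.06,0,0,0,0,0,0.7],[-0.16,0,0,0,0,0,0.7],[-0.28,0,0,0,0,0,0.7],[-0.4,0,0,0,0,0,0.7],[-0.52,0,0,0,0,0,0.7],[-0.64,0,0,0,0,0,0.7],[-0.76,0,0,0,0,0,0.7],[-0.88,0,0,0,0,0,0.7],[-0.96,0,0,0,0,0,0.7],[-1,0,0,0,0,0,0.7]]]'
python3 jm.py; python3 - <<'E'
from meas import *
g=grab('scene'); c=g['img'][160:280,130:290]
f=grab('top'); d=f['img'][200:320,400:560]
cv2.imwrite('pics/end.png',np.hstack([cv2.resize(i,None,fx=2.5,fy=2.5,interpolation=cv2.INTER_CUBIC) for i in(c,d)])[:,:,::-1])
E
```

```text
t: 20.95
eef_pos: [576.5, -218.0, -17.5]
tcp_rot: [0.996, 0.089, -0.0, -0.0]
wrist_force: [0.1, 0.1, 1.0]
opening: 0.7
finger_force: 0.0
t: 22.2
eef_pos: [576.8, -218.2, 134.5]
tcp_rot: [0.996, 0.089, 0.001, 0.0]
wrist_force: [0.2, 0.8, -0.7]
opening: 0.698
finger_force: 0.0
t: 23.45
eef_pos: [378.8, -253.5, 132.3]
tcp_rot: [0.996, 0.089, -0.0, -0.0]
wrist_force: [-0.3, -0.8, 0.1]
opening: 0.699
finger_force: 0.0
jaw z 6.459467827267645 394
-22 [-25.4 -14.4] [14.3 34.8]
-16 [-29.9 -11.5] [14.2 26.7]
-8 [-32.4  -8.8] [17.1 25.2]
0 [-30.6 -13.4] [22.7 26.6]
8 [-25.5  -9.8] [18.  32.8]
16 [-24.6 -14.1] [14.2 26.2]
20 [-24.2 -14.6] [14.8 24.6]
26 [-23.  -13.7] [15.3 21.9]
plug [ 576.18686769 -217.76452327] [ 576.26476101 -218.62170807] ((576.226318359375, -218.56668090820312), 14.353583335876465)
```

View pics/end.png

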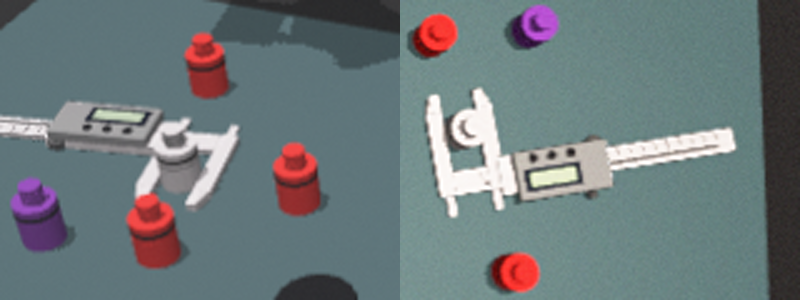

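In the last picture the calliper lies flat with its jaws shut on the standing plug (left half (178,160), right half (467,127)). Depth puts the measuring faces at −14 and +14 mm from the plug's axis, and the plug has not moved within measurement error. The arm is clear, so I'm handing in.

```bash
python3 -c "from bench import manip; print(manip.job_done())"
```

```text
the job is handed in; nothing more can be done
None
```

The job is handed in at about 24 s: the caliper lies flat and released, its jaws closed at 10 N on the plug's 28 mm barrel, with the plug still standing in place and nothing else touched.

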